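# Screw the finish tin's lid snug and stand it in its tray

## Task

Screw the black lid of the square tin down clockwise, while the tin still leans in its filling stand, until you feel it come up snug, but do not overtighten it. Then lift the tin out and set it down gently, upright, in the middle of the shallow wooden tray, and let go. Leave the other things on the bench where they are.

Things in the scene. Friction and masses are not known exactly. Their poses are not given: they have to be found in the camera images.
- tin: Loose square tin of grey-painted steel, 80 x 80 mm, 120 mm tall to its flat shoulder, about 0.34 kg with lid. Origin: centre of its underside; z runs up its middle to the lid. It starts leaning 30 degrees in the stand, cannot turn there beyond about 3 degrees of play, and comes out when pulled 75 mm along its own z. It can be lifted by its lid.
- lid_top (a point): Centre of the lid's flat top. Lid: round, ribbed black plastic, 56 mm diameter (59 over the ribs, look only), from 126 to 154 mm up the tin's z axis, 6 mm of neck below; a low bar on top, 5 mm proud, lies along this x. Thread already started: it only turns, tightening clockwise seen from above (about -z). Free (0.06 N m) for 0.9 to 2.4 rad, then it meets its seal: see seal.
- seal (a joint): How far the lid has been turned on since it met its seal, rad; 0 while it turns freely. Turning it takes 0.45 N m once at the seal, then 1.6 N m per rad more; just after a stop the wrist feels up to 0.45 N m less (friction holds the lid), so small steps tell more. From 0.06 it is snug; beyond 0.45 (1.2 N m turning) overtightened. Let go, it keeps its value (from above 0.28 it eases back to 0.28).
- stand: Fixed filling stand of light plywood, base 150 x 130 mm. Its open square pocket, 83 mm inside, leans 30 degrees towards the stand's own -x, its front. Origin: centre of the base's underside, z up. Pocket floor centre 50 mm above it; walls rise along the leaning axis 75 mm (front), 55 mm (sides), 45 mm (back).
- pocket (a point): Where the middle of the tin's underside sits in the stand's pocket (fixed to the stand, 49 mm above the bench).
- tray_in (a point): Centre of the inner floor of the fixed, shallow, square tray of light wood: 134 x 134 mm inside, 150 mm outside, 24 mm high, floor 8 mm thick; z up. The tin fits in at any yaw.
- mallet: Bystander: wooden mallet lying down, 255 mm long, 75 mm high, handle along its x.
- plane: Bystander: small hand plane, 160 x 50 mm, about 65 mm high.
- glue: Bystander: white closed bottle, 60 mm diameter, 160 mm tall.
- bowl: Bystander: turned wooden bowl, 116 mm across, 60 mm high.

How it is judged (in metres and radians):
On the way:
1. the lid is snug on its seal while the tin is still in the stand (value of joint seal above 0.06 rad and distance between tin and pocket below 0.03 m), for 0.2 s.
At the end, for the whole second after the job is handed in: The lid is snug: turned 0.06 to 0.45 rad on from meeting its seal. The tin stands at rest and upright (within 3.4 degrees) flat on the tray's floor (within 5 mm), its middle within 30 mm of the tray's middle (value of joint seal between 0.06 and 0.45 rad and horizontal distance between tin and tray_in below 0.03 m and z of tin in the frame of tray_in between -0.005 and 0.005 m and angle between tin's own z axis and vertical below 0.06 rad and linear speed of tin below 0.02 m/s); the robot touches nothing.
It fails at once if the lid was overtightened (more than 0.45 rad past meeting its seal) (value of joint seal above 0.45 rad).
It fails at once if the tin was dropped (falling faster than 0.6 m/s with no finger on it) (linear speed of tin above 0.6 m/s and contact force between the fingers and tin below 0.5 N).
It fails at once if the mallet, plane, bottle or bowl was moved by more than 30 mm (distance of any of mallet, plane, glue, bowl from where it was at the start of the episode above 0.03 m).
It also fails if it takes over 61 s, if anything falls off the work surface, if the arm or the gripper's body presses on something with over 40 N, if the wrist force passes 120 N, or if a joint passes its speed limit or range.

## Robot

A 6-joint arm with a two-finger parallel gripper is mounted at the origin on the work surface. World frame = base frame: x ahead of the robot, y to its left, z up, the work surface at z = 0. Lengths are in m, angles in degrees, forces in N, time in s.
With the tool pointing down it reaches from about 0.375 to 0.9 m from the base axis. Payload 3.1 kg.
Tool frame: the origin (TCP) lies midway between the tips of the shut fingers; the grasp point (between the pads) lies 19 mm behind it; z points along the fingers, y is the line along which they close (so a half turn about z gives the same grasp; the last joint's range is limited). The gripper opens to 87 mm and grips with 3 to 60 N. Pads are 19 mm wide; open, the fingers measure 117 mm over their backs; the gripper's body (75 mm by 190 mm) begins 51 mm behind the grasp point.
Start: joints at [-81.79, 30.224, 82.088, -0, 67.689, -10.227], TCP at [0.198, -0.593, 0.223] pointing down, gripper open.
Joint ranges: [-176.69, 176.69], [-43.24, 126.21], [12.49, 139.97], [-82, 262], [0, 151.66], [-163.58, 163.58]. Speed limits (degrees/s): [159.86, 159.86, 180, 180, 180, 180].

## Interface

Orientations are given as a 3x3 rotation matrix whose columns are the frame's x, y, z axes.
In Python, from rig import bot gives the robot as it stands.
- The arm moves only by the shell command python3 steer.py 'ROWS'. ROWS is rows parted by semicolons, their numbers by spaces, 1 to 20 of them, each of 7 numbers: dx, dy, dz in m, then a rotation vector rx, ry, rz in degrees, then the opening from 0.0 (shut) to 1.0 (fully open); each row is the pose to reach, as a shift and turn from the pose commanded when the command began, along the tool's axes at that moment; what a row does not reach only later rows make up. A row lasts 1/10 s, in which the tool goes at most 0.05 m and 8.59 degrees, less where a joint would pass 70% of its speed; a pose out of reach is approached as far as the arm can. The fingers move at their own pace and stop on an object; the grip force is fixed at half the most. Time passes only in rows, so rows that do not move let the fingers close. It prints the time, the measured TCP pose, the force, the opening and the grip force at its end.
- bot.read_state(): the state, without advancing time (a new reading comes with each control period).
- bot.capture(name): name is "scene" or "top"; returns a dict with "color" (400x640x3 uint8, red, green, blue), "K" (3x3 intrinsics, pixels), "D" ([k1, k2, p1, p2, k3] as OpenCV has them; the pictures are not rectified), "view" (4x4, takes a point from world to camera coordinates). Camera axes: x right, y up, looking along -z (the intrinsics and any distortion apply to the point x, -y, -z); pixel columns grow to the right and rows downward; lengths in m; the calibration is good to about 2 mm. A picture is of the moment at which its call begins. There is no depth.
- bot.hand_in(): hands the job in; it is judged then, once.
The state is a dict: "time_s": time; "joint_positions": joint angles; "qvel": joint speeds; "tau": joint torques, N m; "position": TCP position; "tcp_rot": TCP orientation; "force": force on the tool from outside, world axes, zero at the start; "moment": the same for the moment, N m; "opening": opening from 0.0 (shut) to 1.0 (fully open); "grasp_force": force on a finger pad.
Only numpy, scipy, OpenCV 4.12 (cv2) and the standard library are available. Lean on these libraries where they do the work, as an engineer would, in place of code of your own. Each camera call takes 0.05 s, during which the arm holds its last target. There are 200 camera calls.

## Working session

There is one attempt and no reset: what is moved stays moved. The work goes in short steps, Python scripts to look and compute and a shell command to move; the robot and the scene stay as the last step left them, time stands still between calls to the robot, and variables do not carry over. Pictures are saved under pics/ and viewed, at most 10 in all, crops included, and the job is handed in when it is done.

```bash
ls; mkdir -p pics
python3 - <<'E'
from rig import bot
import cv2,numpy as np,pickle
d={}
for n in("scene","top"):
    c=bot.capture(n);d[n]=c;cv2.imwrite(f"pics/{n}0.png",c["color"][:,:,::-1]);print(n,c["K"].round(1).tolist(),np.round(c["D"],4).tolist(),np.round(c["view"],3).tolist())
pickle.dump(d,open("c0.pkl","wb"))
s=bot.read_state();print(s)
E
```

```text
pics
rig.py
steer.py
scene [[395.9, 0.0, 313.4], [0.0, 395.9, 195.9], [0.0, 0.0, 1.0]] [-0.0673, 0.0, 0.0, 0.0, 0.0] [[0.802, 0.597, 0.01, -0.464], [-0.337, 0.439, 0.833, 0.091], [0.493, -0.672, 0.553, -1.633], [0.0, 0.0, 0.0, 1.0]]
top [[368.2, 0.0, 321.8], [0.0, 368.2, 197.0], [0.0, 0.0, 1.0]] [-0.0557, 0.0, 0.0, 0.0, 0.0] [[-0.008, -1.0, -0.006, 0.029], [0.998, -0.009, 0.063, -0.598], [-0.063, -0.005, 0.998, -1.29], [0.0, 0.0, 0.0, 1.0]]
{'time_s': 0.1, 'joint_positions': array([-8.17901929e+01,  3.02727563e+01,  8.21491103e+01, -1.06088098e-03,
        6.76894545e+01, -1.02254815e+01]), 'qvel': array([ 0.1014486 , -0.08862849, -0.21431863, -0.00888475,  0.07199965,
        0.00760318]), 'tau': array([-5.93239729e-04, -4.40985811e+01, -1.77151161e+01,  6.35828963e-02,
        5.33889164e-02, -3.70081284e-05]), 'position': array([ 0.19759181, -0.59224832,  0.2216786 ]), 'tcp_rot': array([[ 9.48679243e-01,  3.16239794e-01, -2.94399911e-04],
       [ 3.16239761e-01, -9.48677356e-01,  1.92056198e-03],
       [ 3.28067597e-04, -1.91509825e-03, -9.99998112e-01]]), 'force': array([-0.38777101,  0.48932366,  0.70409115]), 'moment': array([ 0.01315737, -0.01746546,  0.04101179]), 'grasp_force': 0.0, 'opening': 0.9985901432469346}
```

View pics/scene0.png

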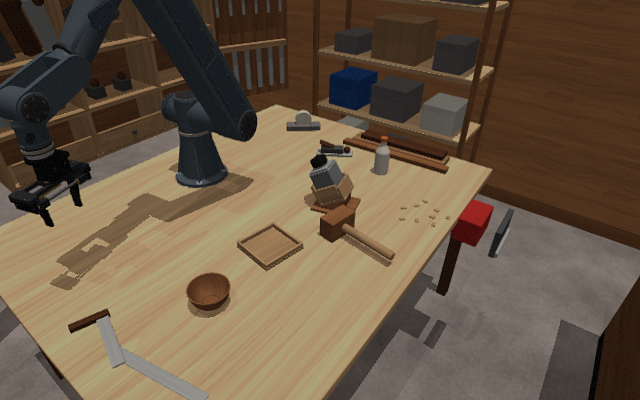

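View pics/top0.png

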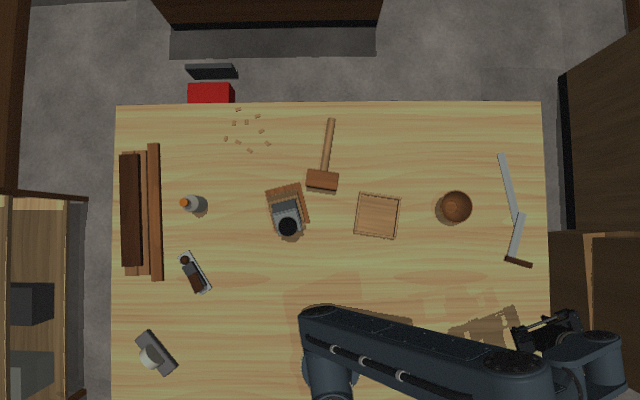

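The scene view has the lid at about (319,160), the stand at (333,195) and the tray at (270,245). The top view has the lid at (288,226), the stand at (287,205) and the tray at (377,215), with the mallet head close by at (322,180). I'll enlarge the stand next.

Run:
```python
import cv2,numpy as np,pickle
d=pickle.load(open("c0.pkl","rb"))
a=d["top"]["color"][170:250,250:350,::-1];b=d["scene"]["color"][140:220,285:385,::-1]
cv2.imwrite("pics/crop.png",np.vstack([cv2.resize(x,None,fx=3.7,fy=3.7,interpolation=cv2.INTER_CUBIC) for x in(a,b)]))
```

```text
(no output)
```

View pics/crop.png

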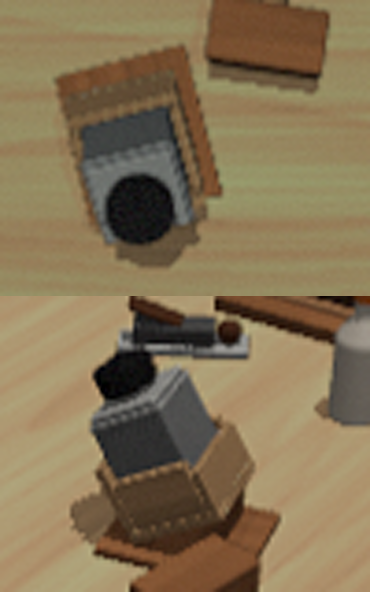

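The upper crop (top view) shows the stand base's back corners at about (265,191) and (300,182) and its right-front corner at (309,221). The tin leans down-right in the image, towards the robot. The lid blob is clean in both views. Next I triangulate.

```bash
cat > h.py <<'E'
import cv2,numpy as np
def ray(c,p):
    V=c["view"];R=V[:3,:3];o=-R.T@V[:3,3]
    u=cv2.undistortPoints(np.array([[p]],float),c["K"],np.array(c["D"]))[0,0]
    d=R.T@np.array([u[0],-u[1],-1.]);return o,d/np.linalg.norm(d)
def onz(c,p,z):
    o,d=ray(c,p);return o+d*(z-o[2])/d[2]
def tri(c1,p1,c2,p2):
    o1,d1=ray(c1,p1);o2,d2=ray(c2,p2)
    s=np.linalg.lstsq(np.c_[d1,-d2],o2-o1,rcond=None)[0]
    a,b=o1+s[0]*d1,o2+s[1]*d2;return (a+b)/2,np.linalg.norm(a-b)
def blob(mask,seed,box):
    x0,y0,x1,y1=box;m=np.zeros(mask.shape,np.uint8);m[y0:y1,x0:x1]=mask[y0:y1,x0:x1]
    n,l,st,ce=cv2.connectedComponentsWithStats(m)
    k=l[seed[1],seed[0]];return (l==k),ce[k],st[k]
def cnt(m): return max(cv2.findContours(m.astype(np.uint8),0,1)[0],key=cv2.contourArea)
def proj(c,P):
    V=c["view"];q=V[:3,:3]@np.array(P,float)+V[:3,3];q=q*[1,-1,-1]
    return cv2.projectPoints(q[None],np.zeros(3),np.zeros(3),c["K"],np.array(c["D"]))[0].ravel()
E
python3 - <<'E'
import pickle;from h import *
d=pickle.load(open("c0.pkl","rb"));T,S=d["top"],d["scene"]
r={}
for n,c,seed,box in(("top",T,(288,226),(265,205,312,250)),("scene",S,(319,160),(300,145,335,178))):
    m=c["color"].max(2)<42
    b,ce,st=blob(m,seed,box);r[n]=ce;e=cv2.minAreaRect(cnt(b))
    print(n,ce,st,e)
P,g=tri(T,r["top"],S,r["scene"]);print("lid mid",P,g,"onz .170",onz(T,r["top"],.170))
print("cam",ray(T,(0,0))[0],ray(S,(0,0))[0])
for p in((265.4,191.1),(300.3,182.2),(309.5,221.4)):print("base",[onz(T,p,z)[:2].round(3) for z in(0,.012)])
hsv=cv2.cvtColor(T["color"],cv2.COLOR_RGB2HSV)
for p in((377,215),(340,215),(358,195),(360,235),(322,180),(275,192),(305,214)):print(p,T["color"][p[1],p[0]])
E
```

```text
top [287.38721805 226.14285714] [279 217  18  19 266] ((287.5, 226.0), (18.0, 17.0), 90.0)
scene [318.50641026 160.81410256] [311 155  16  13 156] ((318.70001220703125, 160.4000244140625), (11.180338859558105, 16.099689483642578), 63.43495178222656)
lid mid [0.49893409 0.13252169 0.16945843] 0.0011876009538074668 onz .170 [0.49846865 0.13210851 0.17      ]
cam [0.51563912 0.01747849 1.32590073] [ 1.20761112 -0.86075175  0.83208493]
base [array([0.623, 0.228]), array([0.622, 0.226])]
base [array([0.654, 0.102]), array([0.653, 0.101])]
base [array([0.512, 0.069]), array([0.512, 0.069])]
(377, 215) [142 113  75]
(340, 215) [150 146 102]
(358, 195) [123 107  75]
(360, 235) [137 115  83]
(322, 180) [115  76  48]
(275, 192) [110  71  42]
(305, 214) [120  80  48]
```

The lid mid-height comes out at 0.1695 m against 0.170 expected, with a 1.2 mm ray gap. The base measures 130 x 146 mm, which also fits. Next are the tray and a yaw refinement, then the pre-grasp pose.

Run:
```python
import pickle;from h import *
d=pickle.load(open("c0.pkl","rb"));T,S=d["top"],d["scene"]
c=T["color"].astype(float)
ra=c[...,1]/(c[...,0]+1)
b,ce,st=blob((cv2.blur(ra,(3,3))<0.89).astype(np.uint8),(377,215),(340,180,415,255))
cc=cnt(b);e=cv2.minAreaRect(cc);print("tray px",ce,st,e)
q=np.array([onz(T,p,.024) for p in cv2.boxPoints(e)]);print(q.round(3).tolist(),"centre",q.mean(0),"sides",np.linalg.norm(np.diff(q,axis=0),axis=1))
# scene check of tray centre
p=proj(S,[*q.mean(0)[:2],.008]);print("tray centre in scene",p)
b,ce,st=blob(((cv2.blur(ra,(3,3))<0.74)&(c.max(2)>85)).astype(np.uint8),(275,192),(255,175,305,225))
print("red",st);ys,xs=np.where(b)
# back edge line: topmost px per column
pts=[];
for x in range(268,299):
    k=ys[xs==x]
    if len(k): pts.append(onz(T,(x,k.min()),.01)[:2])
l=cv2.fitLine(np.array(pts,np.float32),cv2.DIST_HUBER,0,.01,.01).ravel();print("edge dir",l,"yaw",np.degrees(np.arctan2(-l[0],l[1])))
```

```text
tray px [376.13157895 217.31005398] [ 340  191   75   56 2964] ((377.0, 218.5), (55.0, 74.0), 90.0)
[[0.619, -0.04, 0.024], [0.617, -0.304, 0.024], [0.422, -0.299, 0.024], [0.425, -0.038, 0.024]] centre [ 0.52089523 -0.17040236  0.024     ] sides [0.26315318 0.19441516 0.26093143]
tray centre in scene [267.03771845 243.69397022]
red [266 183  39  35 285]
edge dir [ 0.24182601 -0.9703196   0.6378125   0.1633914 ] yaw -166.00566
```

Run:
```python
import pickle;from h import *
d=pickle.load(open("c0.pkl","rb"));T,S=d["top"],d["scene"]
c=T["color"].astype(float)
ra=c[...,1]/(c[...,0]+1)
for t in(.82,.84,.86):
    m=cv2.morphologyEx((cv2.blur(ra,(3,3))<t).astype(np.uint8),cv2.MORPH_OPEN,np.ones((5,5)))
    b,ce,st=blob(m,(377,215),(342,182,412,252));e=cv2.minAreaRect(cnt(b))
    q=np.array([onz(T,p,.024) for p in cv2.boxPoints(e)]);print(t,ce,e[1:],st,"centre",q.mean(0),"sides",np.linalg.norm(np.diff(q,axis=0),axis=1), onz(T,ce,.016))
# pregrasp
from rig import bot
s=bot.read_state();P=s["position"];R=s["tcp_rot"]
y=np.radians(13.8);a=np.array([-.5*np.cos(y),-.5*np.sin(y),np.sqrt(.75)])
L=np.array([.4987,.1323,.170]);pk=L-.14*a;print("pocket",pk)
for h in(.128,.20,.26):print(h,pk+h*a)
np.savez("g.npz",a=a,pk=pk)
```

```text
0.82 [376.72559214 215.1554015 ] ((43.15145492553711, 42.292388916015625), 7.594643592834473) [ 354  193   46   46 1731] centre [ 0.53109645 -0.16809616  0.024     ] sides [0.14949504 0.15313793 0.14955819] [ 0.53246772 -0.17045366  0.016     ]
0.84 [376.51898048 215.18817787] ((45.26871109008789, 43.19928741455078), 7.431407928466797) [ 353  192   48   47 1844] centre [ 0.53185967 -0.16853535  0.024     ] sides [0.15270909 0.16067887 0.15278049] [ 0.53235806 -0.16971591  0.016     ]
0.86 [376.30020182 215.37991927] ((49.30935287475586, 45.689640045166016), 4.23639440536499) [ 352  192   50   48 1982] centre [ 0.53120613 -0.1663912   0.024     ] sides [0.16140051 0.17512607 0.16154924] [ 0.53168417 -0.16892535  0.016     ]
pocket [0.5666794  0.14899734 0.04875644]
0.128 [0.50452681 0.1337312  0.1596077 ]
0.2 [0.46956597 0.125144   0.22196152]
0.26 [0.44043194 0.11798799 0.27392305]
```

The tray sides come out at 0.150 m, with its centre at (0.532, −0.170). The pocket height of 0.0488 m matches the stated 0.049. Now I compute the first move: translate and yaw, then tilt.

```bash
cat >> h.py <<'E'
from scipy.spatial.transform import Rotation as Ro
def down(az):
    x=np.array([np.cos(np.radians(az)),np.sin(np.radians(az)),0]);z=np.array([0,0,-1.]);return np.c_[x,np.cross(z,x),z]
def tilted(az,a):
    ax=np.cross([0,0,1.],a);ax=ax/np.linalg.norm(ax);return Ro.from_rotvec(ax*np.arccos(a[2])).as_matrix()@down(az)
def rel(s,P,R,Pc=None,Rc=None):
    P0=s["position"] if Pc is None else Pc;R0=s["tcp_rot"] if Rc is None else Rc
    return (R0.T@(P-P0)).round(4).tolist(),np.degrees(Ro.from_matrix(R0.T@R).as_rotvec()).round(2).tolist()
E
python3 - <<'E'
from h import *;from rig import bot
g=np.load("g.npz");a,pk=g["a"],g["pk"];s=bot.read_state()
P=pk+.22*a;P[2]+=.02
print(P,rel(s,P,down(165)),rel(s,P,tilted(165,a),P,down(165)))
E
```

```text
[0.45985463 0.12275866 0.25928203] ([0.4749, -0.5954, -0.0363], [-0.02, -0.15, -146.56]) ([0.0, 0.0, 0.0], [-14.45, -26.29, -0.0])
```

```bash
R="0.475 -0.595 -0.036 0 0 -146.5 1"; python3 steer.py '0.475 -0.595 -0.036 0 0 -146.5 1;0.475 -0.595 -0.036 0 0 -146.5 1;0.475 -0.595 -0.036 0 0 -146.5 1;0.475 -0.595 -0.036 0 0 -146.5 1;0.475 -0.595 -0.036 0 0 -146.5 1;0.475 -0.595 -0.036 0 0 -146.5 1;0.475 -0.595 -0.036 0 0 -146.5 1;0.475 -0.595 -0.036 0 0 -146.5 1;0.475 -0.595 -0.036 0 0 -146.5 1;0.475 -0.595 -0.036 0 0 -146.5 1;0.475 -0.595 -0.036 0 0 -146.5 1;0.475 -0.595 -0.036 0 0 -146.5 1;0.475 -0.595 -0.036 0 0 -146.5 1;0.475 -0.595 -0.036 0 0 -146.5 1;0.475 -0.595 -0.036 0 0 -146.5 1;0.475 -0.595 -0.036 0 0 -146.5 1;0.475 -0.595 -0.036 0 0 -146.5 1;0.475 -0.595 -0.036 0 0 -146.5 1;0.475 -0.595 -0.036 0 0 -146.5 1;0.475 -0.595 -0.036 0 0 -146.5 1'
python3 - <<'E'
from h import *;from rig import bot
g=np.load("g.npz");a,pk=g["a"],g["pk"];s=bot.read_state();print(s["joint_positions"].round(1),s["position"])
P=pk+.22*a
print(rel(s,P,tilted(165,a)))
E
```

```text
time_s: 2.1
position: [0.4599, 0.1213, 0.2584]
tcp_rot: [[-0.965, 0.263, -0.0], [0.263, 0.965, -0.0], [0.0, -0.0, -1.0]]
force: [0.2, 0.9, -0.2]
opening: 1.004
grasp_force: 0.0
[  1.3  16.  100.3  -0.   63.8 -73.5] [0.4598884  0.12134947 0.25841821]
([0.0004, 0.0014, 0.0191], [-14.52, -26.28, -0.23])
```

```bash
python3 steer.py '0 0.001 0.019 -14.5 -26.3 -0.2 1;0 0.001 0.019 -14.5 -26.3 -0.2 1;0 0.001 0.019 -14.5 -26.3 -0.2 1;0 0.001 0.019 -14.5 -26.3 -0.2 1;0 0.001 0.019 -14.5 -26.3 -0.2 1;0 0.001 0.019 -14.5 -26.3 -0.2 1;0 0.001 0.019 -14.5 -26.3 -0.2 1'
python3 - <<'E'
from h import *;from rig import bot
import pickle
g=np.load("g.npz");a,pk=g["a"],g["pk"];s=bot.read_state();print(s["joint_positions"].round(1),s["position"])
print(rel(s,pk+.16*a,tilted(165,a)),rel(s,pk+.128*a,tilted(165,a)))
c=bot.capture("scene");T=bot.capture("top");pickle.dump({"scene":c,"top":T},open("c1.pkl","wb"))
a1=c["color"][90:230,240:400,::-1];b1=T["color"][150:290,220:380,::-1]
cv2.imwrite("pics/p1.png",cv2.resize(np.hstack([a1,b1]),None,fx=2.5,fy=2.5,interpolation=cv2.INTER_CUBIC))
E
```

```text
time_s: 2.8
position: [0.4626, 0.1224, 0.2406]
tcp_rot: [[-0.851, 0.194, 0.488], [0.285, 0.951, 0.12], [-0.441, 0.241, -0.865]]
force: [0.4, 0.5, 0.1]
opening: 0.999
grasp_force: 0.0
[  -4.7    9.3  123.4   27.    20.5 -102.9] [0.46258346 0.12239515 0.2406336 ]
([0.0032, -0.0006, 0.0599], [0.06, 0.12, 0.12]) ([0.0032, -0.0006, 0.0919], [0.06, 0.12, 0.12])
```

View pics/p1.png

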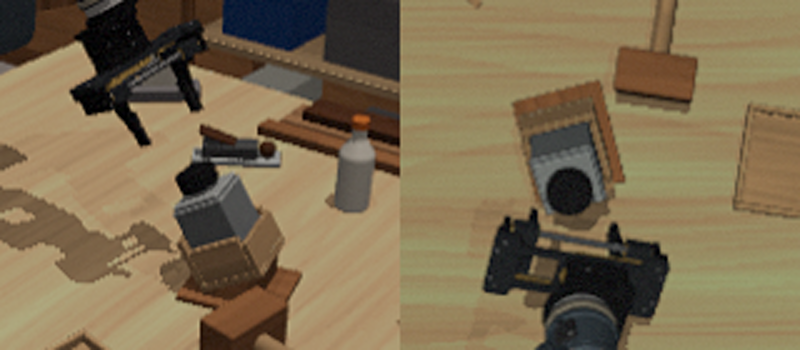

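The gripper sits back along the tin's axis, with the fingers straddling the lid's line. In the right half the lid is at (568,190) and the fingers at (533,215) and (613,232). I approach to just above the lid and check the settled pose.

```bash
python3 steer.py '0 0 0.02 0 0 0 1;0 0 0.04 0 0 0 1;0 0 0.05 0 0 0 1;0 0 0.05 0 0 0 1;0 0 0.05 0 0 0 1;0 0 0.05 0 0 0 1'
python3 - <<'E'
from h import *;from rig import bot
g=np.load("g.npz");a,pk=g["a"],g["pk"];s=bot.read_state();print(s["joint_positions"].round(1),s["position"])
print(rel(s,pk+.128*a,tilted(165,a)))
E
```

```text
time_s: 3.5
position: [0.485, 0.1289, 0.1968]
tcp_rot: [[-0.852, 0.193, 0.487], [0.284, 0.951, 0.121], [-0.439, 0.241, -0.865]]
force: [0.1, 0.2, -0.6]
opening: 1.003
grasp_force: 0.0
[  -3.2   16.9  123.8   40.    13.3 -115.5] [0.48497415 0.1289057  0.19681234]
([0.0011, -0.0006, 0.0423], [0.09, 0.05, 0.15])
```

```bash
python3 steer.py '0.001 0 0.01 0 0 0 1;0.001 0 0.02 0 0 0 1;0.001 0 0.03 0 0 0 1;0.001 0 0.036 0 0 0 1;0.001 0 0.042 0 0 0 1;0.001 0 0.042 0 0 0 1;0.001 0 0.042 0 0 0 1'
python3 - <<'E'
from h import *;from rig import bot
g=np.load("g.npz");a,pk=g["a"],g["pk"];s=bot.read_state();print(s["joint_positions"].round(1),s["position"],s["moment"])
print(rel(s,pk+.128*a,tilted(165,a)))
E
```

```text
time_s: 4.2
position: [0.5043, 0.1342, 0.16]
tcp_rot: [[-0.852, 0.193, 0.487], [0.285, 0.951, 0.12], [-0.439, 0.241, -0.865]]
force: [-0.2, -0.1, 1.6]
opening: 0.997
grasp_force: 0.0
[  -2.2   23.3  123.5   62.6    9.  -137.6] [0.50433963 0.13415536 0.16003936] [ 0.02311132  0.10302849 -0.00389653]
([-0.0001, -0.0005, 0.0004], [0.09, 0.05, 0.14])
```

```bash
python3 steer.py '0 0 0 0 0 0 0.5;0 0 0 0 0 0 0;0 0 0 0 0 0 0;0 0 0 0 0 0 0;0 0 0 0 0 0 0;0 0 0 0 0 0 0;0 0 0 0 0 0 0;0 0 0 0 0 0 0'
cat > m.py <<'E'
from h import *;from rig import bot
s=bot.read_state();z=s["tcp_rot"][:,2]
print("j",s["joint_positions"].round(1),"F_tool",(s["tcp_rot"].T@s["force"]).round(1),"M_tool",(s["tcp_rot"].T@s["moment"]).round(3),"tau6",round(s["tau"][5],3),"gf",round(float(s["grasp_force"]),1))
R0=tilted(165,np.load("g.npz")["a"]);print("turned",np.degrees(Ro.from_matrix(R0.T@s["tcp_rot"]).as_rotvec()).round(2))
E
python3 m.py
```

```text
time_s: 5.0
position: [0.5043, 0.1345, 0.1597]
tcp_rot: [[-0.852, 0.193, 0.486], [0.285, 0.951, 0.121], [-0.439, 0.242, -0.866]]
force: [0.3, 2.1, 3.1]
opening: 0.638
grasp_force: 30.0
j [  -2.2   23.3  123.5   62.7    9.  -137.7] F_tool [-1.   2.8 -2.3] M_tool [-0.499  0.048  0.031] tau6 -0.057 gf 30.0
turned [-0.12 -0.   -0.13]
```

The opening is 55.5 mm, so the lid is gripped, with little side force. I turn through the sure-free span of 0.84 rad.

```bash
python3 steer.py '0 0 0 0 0 6 0;0 0 0 0 0 13 0;0 0 0 0 0 20 0;0 0 0 0 0 27 0;0 0 0 0 0 34 0;0 0 0 0 0 41 0;0 0 0 0 0 48 0' ; python3 m.py
```

```text
time_s: 5.7
position: [0.5044, 0.1345, 0.1597]
tcp_rot: [[-0.424, 0.764, 0.486], [0.899, 0.421, 0.121], [-0.112, 0.488, -0.865]]
force: [-0.1, 2.3, 3.2]
opening: 0.64
grasp_force: 30.0
j [ -2.2  23.3 123.5  62.7   9.  -89.4] F_tool [ 1.8  2.4 -2.5] M_tool [-0.25   0.389 -0.028] tau6 -0.699 gf 30.0
turned [-1.10e-01  4.00e-02  4.81e+01]
```

```bash
cat > q.py <<'E'
from rig import bot
s=bot.read_state();print("Mz",round(float(s["tcp_rot"][:,2]@s["moment"]),3),"tau6",round(float(s["tau"][5]),3),"j6",round(float(s["joint_positions"][5]),2))
E
for i in 1; do python3 steer.py '0 0 0 0 0 3 0' >/dev/null; python3 q.py; python3 steer.py '0 0 0 0 0 3 0'>/dev/null; python3 q.py; python3 steer.py '0 0 0 0 0 3 0'>/dev/null; python3 q.py; python3 steer.py '0 0 0 0 0 3 0'>/dev/null; python3 q.py; done
```

```text
Mz -0.052 tau6 -0.031 j6 -86.5
Mz -0.056 tau6 -0.235 j6 -83.57
Mz -0.073 tau6 -0.242 j6 -80.57
Mz -0.042 tau6 -0.241 j6 -77.57
```

```bash
python3 steer.py '0 0 0 0 0 3 0' >/dev/null; python3 q.py; python3 steer.py '0 0 0 0 0 3 0'>/dev/null; python3 q.py; python3 steer.py '0 0 0 0 0 3 0'>/dev/null; python3 q.py; python3 steer.py '0 0 0 0 0 3 0'>/dev/null; python3 q.py;  python3 steer.py '0 0 0 0 0 3 0'>/dev/null; python3 q.py
```

```text
Mz -0.097 tau6 -0.24 j6 -74.57
Mz -0.035 tau6 -0.24 j6 -71.57
Mz -0.105 tau6 -0.239 j6 -68.57
Mz -0.093 tau6 -0.238 j6 -65.57
Mz -0.037 tau6 -0.238 j6 -62.57
```

```bash
cat h.py | wc -l
```

```text
27
```

```bash
python3 steer.py '0 0 0 0 0 3 0' >/dev/null; python3 q.py; python3 steer.py '0 0 0 0 0 3 0'>/dev/null; python3 q.py; python3 steer.py '0 0 0 0 0 3 0'>/dev/null; python3 q.py; python3 steer.py '0 0 0 0 0 3 0'>/dev/null; python3 q.py;  python3 steer.py '0 0 0 0 0 3 0'>/dev/null; python3 q.py
```

```text
Mz -0.09 tau6 -0.237 j6 -59.57
Mz -0.042 tau6 -0.237 j6 -56.57
Mz -0.11 tau6 -0.237 j6 -53.57
Mz -0.039 tau6 -0.237 j6 -50.57
Mz -0.064 tau6 -0.237 j6 -47.57
```

```bash
python3 steer.py '0 0 0 0 0 3 0' >/dev/null; python3 q.py; python3 steer.py '0 0 0 0 0 3 0'>/dev/null; python3 q.py; python3 steer.py '0 0 0 0 0 3 0'>/dev/null; python3 q.py; python3 steer.py '0 0 0 0 0 3 0'>/dev/null; python3 q.py;  python3 steer.py '0 0 0 0 0 3 0'>/dev/null; python3 q.py
```

```text
Mz -0.072 tau6 -0.237 j6 -44.57
Mz -0.098 tau6 -0.237 j6 -41.57
Mz -0.115 tau6 -0.238 j6 -38.57
Mz -0.089 tau6 -0.238 j6 -35.57
Mz -0.081 tau6 -0.239 j6 -32.57
```

```bash
python3 steer.py '0 0 0 0 0 3 0' >/dev/null; python3 q.py; python3 steer.py '0 0 0 0 0 3 0'>/dev/null; python3 q.py; python3 steer.py '0 0 0 0 0 3 0'>/dev/null; python3 q.py; python3 steer.py '0 0 0 0 0 3 0'>/dev/null; python3 q.py;  python3 steer.py '0 0 0 0 0 3 0'>/dev/null; python3 q.py
```

```text
Mz -0.063 tau6 -0.24 j6 -29.57
Mz -0.096 tau6 -0.24 j6 -26.57
Mz -0.109 tau6 -0.241 j6 -23.57
Mz -0.165 tau6 -0.166 j6 -20.57
Mz -0.499 tau6 0.218 j6 -17.64
```

The seal was met at about j6 = −20. I continue in 2° steps.

```bash
python3 steer.py '0 0 0 0 0 2 0' >/dev/null; python3 q.py; python3 steer.py '0 0 0 0 0 2 0'>/dev/null; python3 q.py; python3 steer.py '0 0 0 0 0 2 0'>/dev/null; python3 q.py
```

```text
Mz -0.618 tau6 0.411 j6 -15.68
Mz -0.574 tau6 0.41 j6 -13.71
Mz -0.682 tau6 0.46 j6 -11.72
```

```bash
python3 steer.py '0 0 0 0 0 2 0' >/dev/null; python3 q.py; python3 steer.py '0 0 0 0 0 1 0;0 0 0 0 0 1 0;0 0 0 0 0 1 0;0 0 0 0 0 1 0'>/dev/null; python3 q.py; python3 m.py
```

```text
Mz -0.69 tau6 0.508 j6 -9.73
Mz -0.734 tau6 0.727 j6 -8.75
j [ -2.2  23.3 123.4  62.7   9.   -8.7] F_tool [ 5.4  0.1 -4.1] M_tool [ 0.153  0.541 -0.734] tau6 0.727 gf 30.0
turned [-1.5000e-01  5.0000e-02  1.2875e+02]
```

The torque of 0.73 N m and the angle past contact both put the seal at about 0.18 rad, which is snug. Now I pull the tin out along its axis.

```bash
python3 steer.py '0 0 -0.004 0 0 0 0;0 0 -0.012 0 0 0 0;0 0 -0.02 0 0 0 0;0 0 -0.03 0 0 0 0;0 0 -0.03 0 0 0 0'; python3 m.py;  python3 steer.py '0 0 -0.01 0 0 0 0;0 0 -0.02 0 0 0 0;0 0 -0.03 0 0 0 0;0 0 -0.04 0 0 0 0;0 0 -0.05 0 0 0 0;0 0 -0.06 0 0 0 0;0 0 -0.07 0 0 0 0;0 0 -0.07 0 0 0 0'; python3 m.py
```

```text
time_s: 9.4
position: [0.4897, 0.1302, 0.1857]
tcp_rot: [[0.687, 0.54, 0.486], [0.56, -0.82, 0.12], [0.463, 0.19, -0.865]]
force: [1.4, 2.0, 2.7]
opening: 0.64
grasp_force: 30.0
j [ -2.9  18.8 123.9  45.4  11.7   8.3] F_tool [ 3.3 -0.4 -1.4] M_tool [ 0.136  0.254 -0.362] tau6 0.636 gf 30.0
turned [-8.0000e-02  2.0000e-02  1.2888e+02]
time_s: 10.2
position: [0.4541, 0.1222, 0.2456]
tcp_rot: [[0.688, 0.54, 0.484], [0.559, -0.82, 0.121], [0.462, 0.187, -0.867]]
force: [0.7, 0.5, -4.5]
opening: 0.635
grasp_force: 30.0
j [ -4.9   8.  123.8  26.   21.6  27. ] F_tool [-1.3 -0.9  4.3] M_tool [ 0.169 -0.711 -0.028] tau6 0.126 gf 30.0
turned [1.0000e-01 1.3000e-01 1.2894e+02]
```

The tin is out, with 4.5 N on the wrist. I raise it, then compute the upright pose over the tray.

Run:
```python
from h import *;from rig import bot
g=np.load("g.npz");a=g["a"];s=bot.read_state();P=s["position"]
A=P+[0,-.06,.06];Q=np.array([.532,-.170,.24])
R=tilted(36.1,a);print(rel(s,A,s["tcp_rot"]),rel(s,Q,down(14.8),A,R))
```

```text
([-0.0058, 0.0605, -0.0593], [0.0, 0.0, 0.0]) ([-0.1067, 0.2201, 0.0669], [6.09, -29.55, 20.81])
```

```bash
python3 steer.py '-0.002 0.02 -0.02 0 0 0 0;-0.004 0.04 -0.04 0 0 0 0;-0.006 0.06 -0.059 0 0 0 0;-0.006 0.06 -0.059 0 0 0 0'; python3 steer.py '-0.010 0.022 0.007 0.6 -3 2 0;-0.021 0.044 0.013 1.2 -6 4.2 0;-0.032 0.066 0.02 1.8 -8.9 6.2 0;-0.043 0.088 0.027 2.4 -11.8 8.3 0;-0.053 0.11 0.033 3 -14.8 10.4 0;-0.064 0.132 0.04 3.7 -17.7 12.5 0;-0.075 0.154 0.047 4.3 -20.7 14.6 0;-0.085 0.176 0.054 4.9 -23.6 16.6 0;-0.096 0.198 0.06 5.5 -26.6 18.7 0;-0.107 0.22 0.067 6.1 -29.5 20.8 0;-0.107 0.22 0.067 6.1 -29.5 20.8 0;-0.107 0.22 0.067 6.1 -29.5 20.8 0;-0.107 0.22 0.067 6.1 -29.5 20.8 0'
python3 m.py;python3 - <<'E'
from h import *;from rig import bot
import pickle
s=bot.read_state();print(s["position"],rel(s,np.array([.532,-.170,.24]),down(14.8)))
d={n:bot.capture(n) for n in("scene","top")};pickle.dump(d,open("c2.pkl","wb"))
a1=d["scene"]["color"][120:300,180:360,::-1];b1=d["top"]["color"][130:310,290:470,::-1]
cv2.imwrite("pics/p2.png",cv2.resize(np.hstack([a1,b1]),None,fx=2.2,fy=2.2,interpolation=cv2.INTER_CUBIC))
E
```

```text
time_s: 10.6
position: [0.4577, 0.0599, 0.3081]
tcp_rot: [[0.686, 0.536, 0.492], [0.558, -0.822, 0.117], [0.467, 0.195, -0.863]]
force: [1.4, -0.3, -3.4]
opening: 0.633
grasp_force: 30.0
time_s: 11.9
position: [0.5324, -0.1683, 0.2385]
tcp_rot: [[0.966, 0.257, -0.001], [0.257, -0.966, 0.004], [0.0, -0.004, -1.0]]
force: [-0.1, -0.5, -4.1]
opening: 0.638
grasp_force: 30.0
j [-29.1  24.   90.6   0.2  65.5  45.9] F_tool [-0.2  0.5  4.1] M_tool [0.052 0.009 0.038] tau6 -0.001 gf 30.0
turned [ 39.29  -9.4  145.69]
[ 0.53235458 -0.16826643  0.2385271 ] ([-0.0008, 0.0016, -0.0015], [-0.21, -0.0, 0.11])
```

View pics/p2.png

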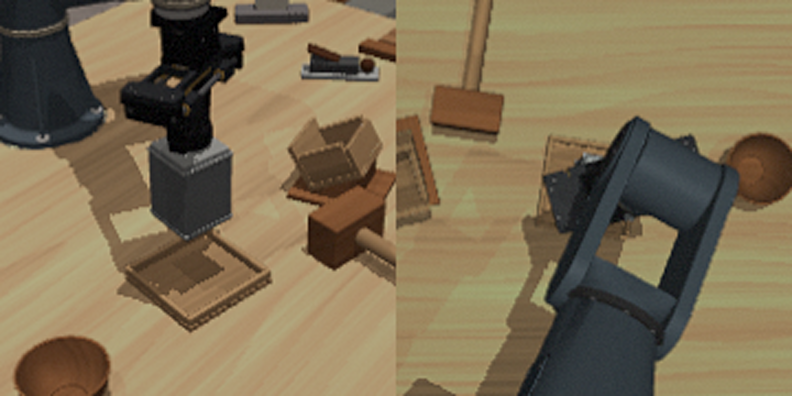

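In the left half the tin hangs upright at (190,185), centred over the tray at (200,275) and square to it. I lower it.

```bash
python3 steer.py '0 0.001 0.02 0 0 0 0;0 0.001 0.04 0 0 0 0;0 0.001 0.06 0 0 0 0;0 0.001 0.075 0 0 0 0;0 0.001 0.085 0 0 0 0;0 0.001 0.09 0 0 0 0;0 0.001 0.09 0 0 0 0;0 0.001 0.09 0 0 0 0'
for i in 1; do python3 steer.py '0 0 0.003 0 0 0 0;0 0 0.003 0 0 0 0' | egrep 'pos|force:'; python3 steer.py '0 0 0.003 0 0 0 0;0 0 0.003 0 0 0 0'| egrep 'pos|force:'; python3 steer.py '0 0 0.003 0 0 0 0;0 0 0.003 0 0 0 0'| egrep 'pos|force:'; done
```

```text
time_s: 12.8
position: [0.5342, -0.1708, 0.1505]
tcp_rot: [[0.966, 0.257, 0.003], [0.257, -0.966, 0.0], [0.003, 0.0, -1.0]]
force: [-0.4, 0.2, -4.6]
opening: 0.637
grasp_force: 30.0
position: [0.5337, -0.1707, 0.1471]
force: [0.7, -0.4, -3.6]
grasp_force: 30.0
position: [0.5334, -0.1705, 0.1436]
force: [-0.5, 0.7, -3.8]
grasp_force: 30.0
position: [0.5333, -0.1705, 0.1404]
force: [-0.3, -0.3, -4.2]
grasp_force: 30.0
```

Floor contact is expected at z of about 0.136. I use 1 mm steps.

```bash
for i in 1; do python3 steer.py '0 0 0.002 0 0 0 0;0 0 0.002 0 0 0 0' | egrep 'pos|force:'; python3 steer.py '0 0 0.001 0 0 0 0;0 0 0.001 0 0 0 0'| egrep 'pos|force:'; python3 steer.py '0 0 0.001 0 0 0 0;0 0 0.001 0 0 0 0'| egrep 'pos|force:';python3 steer.py '0 0 0.001 0 0 0 0;0 0 0.001 0 0 0 0'| egrep 'pos|force:'; done
```

```text
position: [0.5335, -0.1706, 0.1385]
force: [-0.2, -0.4, -4.4]
grasp_force: 30.0
position: [0.5337, -0.1707, 0.1378]
force: [-0.2, -0.9, -4.0]
grasp_force: 30.0
position: [0.5338, -0.171, 0.1375]
force: [-2.3, -1.4, 0.9]
grasp_force: 30.0
position: [0.5338, -0.1713, 0.1373]
force: [-3.8, -1.5, 7.4]
grasp_force: 30.0
```

It's seated. I release, settle, and rise.

```bash
python3 steer.py '0 0 0 0 0 0 0.7;0 0 0 0 0 0 0.8;0 0 0 0 0 0 1;0 0 0 0 0 0 1;0 0 0 0 0 0 1;0 0 0 0 0 0 1' | egrep 'force|open'; python3 steer.py '0 0 -0.01 0 0 0 1;0 0 -0.03 0 0 0 1;0 0 -0.06 0 0 0 1;0 0 -0.1 0 0 0 1;0 0 -0.14 0 0 0 1;-0.04 0 -0.15 0 0 0 1;-0.09 0 -0.15 0 0 0 1;-0.13 0 -0.15 0 0 0 1;-0.13 0 -0.15 0 0 0 1;-0.13 0 -0.15 0 0 0 1;-0.13 0 -0.15 0 0 0 1;-0.13 0 -0.15 0 0 0 1'
python3 - <<'E'
from h import *;from rig import bot
d={n:bot.capture(n) for n in("scene","top")}
T,S=d["top"],d["scene"]
a1=S["color"][150:300,180:330,::-1];b1=T["color"][140:290,300:450,::-1]
cv2.imwrite("pics/p3.png",cv2.resize(np.hstack([a1,b1]),None,fx=2.6,fy=2.6,interpolation=cv2.INTER_CUBIC))
for n,c in d.items():
    p=proj(c,[.532,-.170,.162-.014]).round().astype(int);m=c["color"].max(2)<42
    k=m[p[1]-14:p[1]+15,p[0]-14:p[0]+15];ys,xs=np.where(k);ce=(xs.mean()+p[0]-14,ys.mean()+p[1]-14);print(n,p,ce,len(xs),onz(c,ce,.148))
E
```

```text
force: [0.3, 0.6, -0.8]
opening: 0.981
grasp_force: 0.0
time_s: 16.0
position: [0.409, -0.2042, 0.2858]
tcp_rot: [[0.966, 0.258, 0.002], [0.258, -0.966, 0.001], [0.002, -0.0, -1.0]]
force: [-0.7, -0.5, 0.3]
opening: 1.0
grasp_force: 0.0
scene [267 209] (np.float64(265.4889705882353), np.float64(209.54779411764707)) 272 [ 0.52941567 -0.17514232  0.148     ]
top [382 215] (np.float64(380.72289156626505), np.float64(215.51807228915663)) 166 [ 0.52949524 -0.16429875  0.148     ]
```

View pics/p3.png

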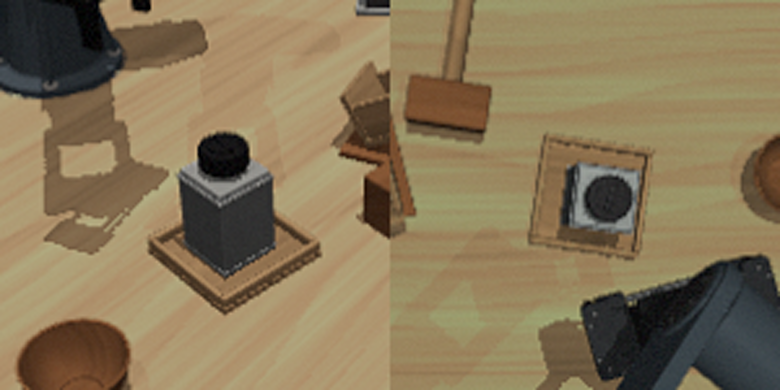

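The tin stands upright in the tray with its lid within about 7 mm of the middle (left half: lid at (223,155)). The gripper is clear and the bystanders haven't moved.

```bash
python3 -c "
from rig import bot
print(bot.hand_in())"
```

```text
the job is handed in; nothing more can be done
None
```

I screwed the lid down snug, to about 0.18 rad past its seal (estimated from wrist torque and angle), then set the tin upright in the tray within about 7 mm of its middle, let go, and handed the job in at about 16 s; the hand-in returned no verdict.

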